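# Jar on the vibrating table, run plunger held halfway

### The arm

A 6-joint arm with a two-finger parallel gripper is mounted at the origin on a cart in front of the work surface, level with it; the furniture and walls round the work are solid. World frame = base frame: x ahead of the robot, y to its left, z up, the work surface at z = 0. Lengths are in mm, angles in degrees, forces in N, time in s.
With the tool pointing down it reaches from about 350 to 850 mm from the base axis. Payload 8.1 kg.
Tool frame: the origin (TCP) lies midway between the tips of the shut fingers; the grasp point (between the pads) lies 19 mm behind it; z points along the fingers, y is the line along which they close (so a half turn about z gives the same grasp; the last joint's range is limited). The gripper opens to 85 mm and grips with 20 to 120 N. Pads are 22 mm wide; open, the fingers measure 114 mm over their backs; the gripper's body (76 mm by 85 mm) begins 54 mm behind the grasp point. The pads swing forward as they close: fully open they stand 13 mm farther back than shut.
Start: joints at [-70.554, 7.471, 85.268, -0, 87.261, -4.893], TCP at [247.303, -546.669, 231.292] pointing down, gripper open.
Joint ranges: [-169.43, 169.43], [-51.17, 129.36], [1.28, 143.12], [-76.62, 256.62], [0, 156.53], [-152.29, 152.29]. Speed limits (degrees/s): [136.94, 136.94, 159.86, 180, 180, 180].

### API

Orientations are given as [roll, pitch, yaw] about the fixed x, y, z axes, in that order (R = Rz(yaw) Ry(pitch) Rx(roll)).
In Python, from bench import r gives the robot as it stands. The module is installed in compiled form; this text tells all that it offers.
- The arm moves only by the tool jog_arm, never from a script. Its argument "rows" is a list of rows, each a list of 2 entries, a list of its own where there are three numbers: the shift along the tool's x, y, z in mm, then the turn, a rotation vector about the tool's x, y, z in rad. A call has 1 to 10 rows; each row is the pose to reach, as a shift and turn from the pose commanded when the call began, along the tool's axes at that moment; what a row does not reach only later rows make up. A row lasts 1/10 s, in which the tool goes at most 50 mm and 8.59 degrees, less where a joint would pass 70% of its speed; a pose out of reach is approached as far as the arm can. A call with a gripper value outside its range is refused whole. "grip" is the finger opening in mm, from 0 to 85.4, set as the call begins (left out, the last holds). The fingers move at their own pace and stop on an object; "force" is the grip in N (left out, the last holds). Time passes only in rows, so rows that repeat a pose let the fingers close. It gives the time, the measured TCP pose, the force, the opening and the grip force at its end, in the units of the state.
- r.sense(): the state, without advancing time (a new reading comes with each control period).
- r.snapshot(name): name is "scene" or "top" or "wrist"; returns (picture, depth): 400x640x3 uint8, blue, green, red; 400x640 float32, mm along the optical axis (not along the pixel's ray), 0 where there is no reading.
- r.camera_params(name): a dict with "fx", "fy", "cx", "cy" (pixels), "pose" (4x4, takes a point from camera to world coordinates); the wrist camera has in their place "tool_from_camera" (4x4, takes a point from camera to tool coordinates, whose origin is the TCP and whose axes are the flange's). Camera axes: x right, y down, z forward; pixel columns grow to the right and rows downward; lengths in mm; the calibration is good to about 2 mm. The wrist camera is an equidistant fisheye: a pixel r from the principal point sees the ray r / f radians off the axis. A picture is of the moment at which its call begins: read the wrist's pose just before it. camera_params takes no time and is no camera call.
- r.hand_in(): hands the job in; it is judged then, once.
The state is a dict: "time": time; "joint_pos": joint angles; "qd": joint speeds; "joint_efforts": joint torques, N m; "tool_pos": TCP position; "tcp_rot": TCP orientation; "ft_force": force on the tool from outside, world axes, zero at the start; "wrist_torque": the same for the moment, N m; "finger_gap": finger opening in mm; "grip_force": force on a finger pad.
Only numpy, scipy, OpenCV 4.12 (cv2) and the standard library are available. Lean on these libraries where they do the work, as an engineer would, in place of code of your own. Each camera call takes 0.05 s, during which the arm holds its last target. There are 200 camera calls.

### The job

Set the wide screw-capped grit jar upright in the middle of the vibrating table's round plate and let go of it. Then press the table's spring-loaded run plunger down halfway, until its top is level with the two guard ears beside it, and keep it there: it must never be pushed to the bottom, and your program finishes while still holding it at half travel. Leave the two narrow bottles and the tea cup where they stand.

Things in the scene. Friction and masses are not known exactly. Their poses are not given: they have to be found in the camera images.
- grit_jar: closed clear jar with dark contents and a wide screw cap, loose, standing upright: a plain cylinder 53 mm in diameter, 96 mm high (the cap, fixed, is the top 20 mm), about 0.15 kg. Origin at the centre of its underside, z up. It is the widest of three bottles standing on the bench to the robot's right; which of the three places it has varies.
- white_bottle: narrow all-white bottle, 37 mm in diameter, 82 mm high, standing loose; origin at the centre of its underside. Not to be disturbed.
- grey_bottle: narrow translucent grey bottle with white cap, 41 mm in diameter, 88 mm high, standing loose; origin at the centre of its underside. Not to be disturbed.
- tea_cup: white porcelain cup without handle, 77 mm across, 57 mm high, standing loose at the robot's far left; origin at the centre of its underside. Not to be disturbed.
- vibrator: the vibrating table, fixed to the bench: a grey base 120 mm (its x) by 280 mm (its y), 35 mm high. Origin at the centre of its underside; its yaw varies by up to 0.6 rad. On it, at its y = +60 mm, the round plate; at its y = -95 mm a turret 70 mm square, top 85 mm above the bench, that carries the plunger. It does not actually shake.
- plate_center (a point): centre of the top of the round flat rubber-topped plate, 106 mm in diameter (steel rim 110 mm), without a raised edge, top 45 mm above the bench.
- plunger_top (a point): centre of the flat top of the black run plunger, a cap 34 mm in diameter and 8 mm thick; the point moves with it. Released, it is 115 mm above the bench, at half travel 105 mm.
- ear_level (a point): point on the plunger's axis level with the tops of the two guard ears (105 mm above the bench), where the plunger's top must be held. The ears are upright steel tabs 18 mm (the table's x) by 5 mm, 30 mm from the plunger's axis on both sides along the table's y; 20 mm tall above the turret.
- plunger (a joint): how far the run plunger is pressed down, in m: 0 released, 0.010 half travel (level with the ears), 0.020 bottom stop. The spring takes 2 N to start, 6 N at half travel and 10 N at the bottom, and returns the plunger when it is let go.
There are look-alikes about, which are no part of the job. What is shaped like the grit_jar but orange is not meant.

How it is judged (in metres and radians):
On the way, in this order (a step that is already met when the one before it is completed fails the run):
1. the jar stands upright on the plate, let go, while the plunger is still up (horizontal distance between grit_jar and plate_center below 0.025 m and z of grit_jar in the frame of plate_center between -0.005 and 0.005 m and angle between grit_jar's own z axis and vertical below 0.1 rad and linear speed of grit_jar below 0.03 m/s and contact force between each of the arm, the fingers and grit_jar below 0.2 N and value of joint plunger below 0.003 m), for 0.3 s.
2. the plunger is held at half travel while the jar stands on the plate (horizontal distance between grit_jar and plate_center below 0.025 m and z of grit_jar in the frame of plate_center between -0.005 and 0.005 m and angle between grit_jar's own z axis and vertical below 0.1 rad and linear speed of grit_jar below 0.03 m/s and contact force between each of the arm, the fingers and grit_jar below 0.2 N and value of joint plunger between 0.006 and 0.014 m and contact force between any of the fingers, the arm and plunger above 2 N and contact force between grit_jar and plunger below 0.1 N), for 0.3 s.
At the end, for the whole second after the job is handed in: the jar stands upright (within 0.1 rad) on the plate, its axis within 25 mm of the plate's centre, at rest and not touched by the robot; the robot still presses the plunger (over 2 N) and holds it still between 6 and 14 mm of its 20 mm travel; the jar does not touch the plunger (all of step 2 and velocity of joint plunger between -0.01 and 0.01 m/s); the arm keeps its last pose, push and grip.
It fails at once if the plunger is pushed to the bottom (beyond 18.5 mm) (value of joint plunger above 0.0185 m).
It fails at once if a bystander bottle or the cup is moved more than 25 mm or tipped (distance of any of white_bottle, grey_bottle, tea_cup from where it was at the start of the episode above 0.025 m or angle between any of white_bottle, grey_bottle, tea_cup's own z axis and vertical above 0.4 rad).
It fails at once if the jar is tipped over (angle between grit_jar's own z axis and vertical above 0.7 rad).
It also fails if it takes over 48 s, if anything falls off the work surface, if the arm or the gripper's body presses on something with over 40 N, if the wrist force passes 120 N, or if a joint passes its speed limit or range.

## Working session

There is one attempt and no reset: what is moved stays moved. The work goes in short steps, Python scripts to look and compute and a tool call to move; the robot and the scene stay as the last step left them, time stands still between calls to the robot, and variables do not carry over. Pictures are saved under pics/ and viewed, at most 10 in all, crops included, and the job is handed in when it is done.

Besides the shell and the picture viewer there is one more tool, called by a JSON object that holds its "op" and its "data", one argument or row to a line. jog_arm: Moves the arm, as the interface text tells. Its arguments: {"type":"object","properties":{"rows":{"type":"array"},"grip":{"type":"number"},"force":{"type":"number"}},"required":["rows"]}

```bash
mkdir -p pics; cat > h.py <<'E'
import numpy as np, cv2
from bench import r
def cloud(d,p):
    v,u=np.indices(d.shape); z=d
    P=np.stack([(u-p["cx"])/p["fx"]*z,(v-p["cy"])/p["fy"]*z,z],-1)
    T=np.array(p["pose"]); return P@T[:3,:3].T+T[:3,3]
E
python3 - <<'E'
from h import *
for n in("scene","top"):
    p=r.camera_params(n); b,d=r.snapshot(n); cv2.imwrite(f"pics/{n}0.png",b)
    np.savez(f"{n}0.npz",d=d,b=b,W=cloud(d,p)); print(n,np.round(p["pose"],3).tolist(),p["fx"])
s=r.sense(); print(s["time"],s["tool_pos"],s["tcp_rot"],s["ft_force"],s["finger_gap"])
E
```

```text
scene [[0.659, -0.347, 0.667, -587.696], [-0.752, -0.313, 0.58, -1036.181], [0.008, -0.884, -0.467, 905.9], [0.0, 0.0, 0.0, 1.0]] 450.0439107939274
top [[-0.044, -0.975, 0.219, 197.447], [-0.999, 0.044, -0.005, -25.401], [-0.005, -0.219, -0.976, 1687.611], [0.0, 0.0, 0.0, 1.0]] 416.6072087995067
0.1 [ 247.141558   -546.19218513  230.35459884] [-1.79906720e+02 -7.40273836e-03  2.43399288e+01] [-0.33355158 -0.22570642  0.32683696] 85.13902744622591
```

View pics/scene0.png

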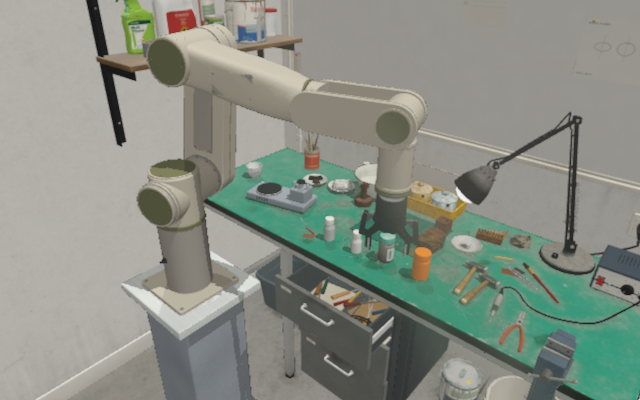

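View pics/top0.png

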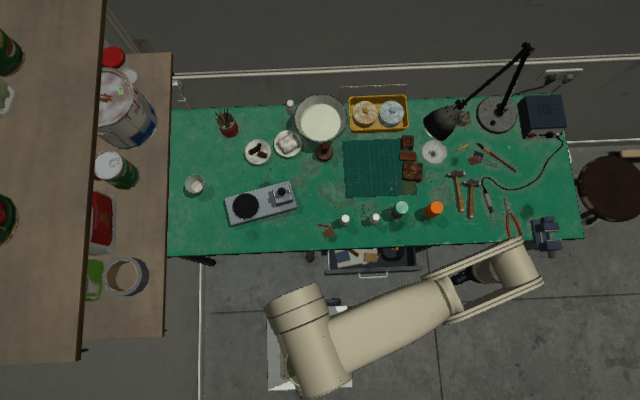

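The scene picture shows these candidates for the jar:
- Teal-capped jar: scene (387,248), top (400,209).
- Orange look-alike: scene (421,264), top (434,210).
- Narrow bottles: scene (330,229) and (357,241).

The vibrator is at scene (283,195), top (260,203), and the cup at scene (254,170). I choose the teal-capped jar and check it in a crop.

```bash
python3 - <<'E'
from h import *
s=np.load("scene0.npz"); t=np.load("top0.npz")
a=cv2.resize(s["b"][170:290,240:440],None,fx=4,fy=4,interpolation=2)[:480]
b=cv2.resize(t["b"][170:240,210:450],(800,233),interpolation=2)
c=cv2.resize(s["b"][200:285,305:440],(476,300),interpolation=2)
a=cv2.resize(a,(600,360)); 
im=np.zeros((595,800,3),np.uint8); im[:360,:600]=a; im[361:594]=b; cv2.imwrite("pics/crop1.png",im)
W=t["W"]
from scipy import ndimage
def clus(W,lo,hi,zlo,zhi,nm):
    m=(W[...,0]>lo[0])&(W[...,0]<hi[0])&(W[...,1]>lo[1])&(W[...,1]<hi[1])&(W[...,2]>zlo)&(W[...,2]<zhi)
    L,n=ndimage.label(m)
    for i in range(1,n+1):
        q=W[L==i]
        if len(q)<15: continue
        vu=np.argwhere(L==i); print(nm,len(q),"px",vu.mean(0)[::-1].round(),"min",q.min(0).round(),"max",q.max(0).round(),"mid",((q.min(0)+q.max(0))/2).round(1),"med",np.median(q,0).round())
clus(W,(250,-600),(650,500),60,130,"top")
clus(s["W"],(250,-600),(650,500),70,130,"scene")
clus(W,(250,0),(650,400),40,52,"plate")
E
```

```text
top 322 px [282. 194.] min [554.  40.  61.] max [635. 118. 126.] mid [594.5  79.   93.8] med [588.  79.  88.]
top 170 px [400. 208.] min [ 489. -409.   60.] max [ 538. -359.  106.] mid [ 513.5 -383.8   83. ] med [ 512. -381.   96.]
top 178 px [435. 208.] min [ 483. -546.   60.] max [ 532. -493.  109.] mid [ 507.5 -519.3   84.6] med [ 507. -515.   96.]
top 50 px [375. 217.] min [ 470. -298.   63.] max [ 498. -271.   91.] mid [ 483.9 -284.4   77.4] med [ 482. -283.   82.]
top 65 px [344. 218.] min [ 466. -176.   61.] max [ 499. -147.   97.] mid [ 482.1 -161.4   78.7] med [ 481. -161.   89.]
scene 245 px [300. 187.] min [550.  36.  70.] max [633. 115. 120.] mid [591.6  75.7  95.1] med [583.  68.  86.]
scene 71 px [329. 220.] min [ 461. -184.   71.] max [ 494. -149.   93.] mid [ 477.4 -166.3   82.1] med [ 473. -170.   85.]
scene 45 px [355. 232.] min [ 465. -302.   70.] max [ 493. -272.   86.] mid [ 479.  -287.3   78.2] med [ 475. -287.   80.]
scene 182 px [386. 239.] min [ 482. -415.   70.] max [ 532. -365.  102.] mid [ 506.9 -390.3   86.1] med [ 497. -396.   92.]
scene 236 px [422. 255.] min [ 477. -550.   70.] max [ 535. -498.  101.] mid [ 506.  -523.9   85.5] med [ 494. -528.   95.]
plate 526 px [245. 206.] min [500. 176.  40.] max [616. 293.  52.] mid [557.9 234.5  46. ] med [558. 232.  46.]
```

View pics/crop1.png

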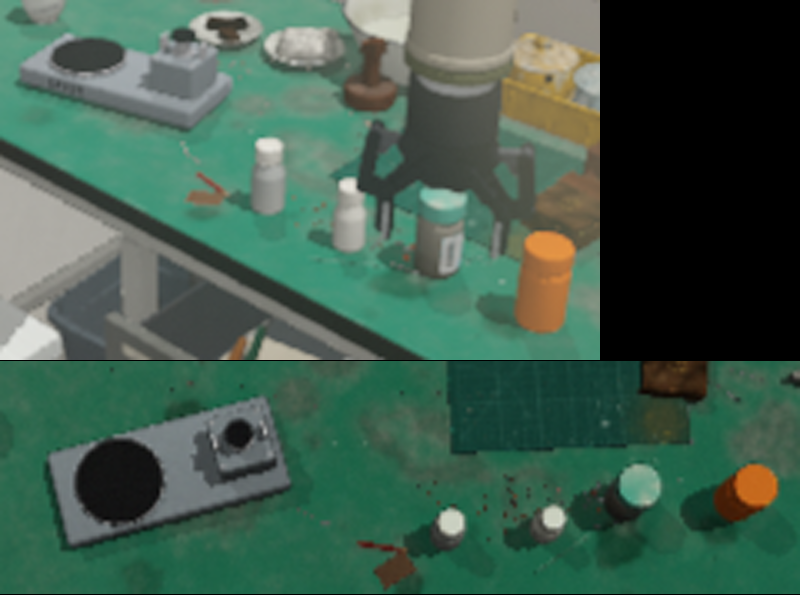

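The crop confirms it: a clear jar with dark contents and a teal cap at top (400,208), around (510,-386). The orange one is the look-alike. The plate is around (558,233) and the turret around (592,78), so table yaw is about 12°. I'll move above the jar.

{"op": "jog_arm", "data": {
  "rows": [
    [[45,-5,0],[0,0,0]],
    [[90,-10,0],[0,0,0]],
    [[135,-16,0],[0,0,0]],
    [[180,-22,0],[0,0,0]],
    [[220,-27,0],[0,0,0]],
    [[255,-31,0],[0,0,0]],
    [[285,-35,0],[0,0,0]],
    [[305,-37,0],[0,0,0]],
    [[305,-37,0],[0,0,0]],
    [[305,-37,0],[0,0,0]]
  ],
  "grip": 85
}}

```text
time: 1.1
tool_pos: [509.7, -387.0, 230.6]
tcp_rot: [-179.9, 0.0, 24.4]
ft_force: [0.1, -0.5, -0.2]
finger_gap: 85.3
grip_force: 0.0
```

```bash
cat >> h.py <<'E'
from scipy.spatial.transform import Rotation as Ro
def tool():
    s=r.sense(); T=np.eye(4); T[:3,:3]=Ro.from_euler("xyz",s["tcp_rot"],degrees=True).as_matrix(); T[:3,3]=s["tool_pos"]; return T
def wrist(name):
    T=tool(); p=r.camera_params("wrist"); b,d=r.snapshot("wrist"); cv2.imwrite(f"pics/{name}.png",b)
    v,u=np.indices(d.shape); a=(u-p["cx"])/p["fx"]; c=(v-p["cy"])/p["fy"]; th=np.hypot(a,c)+1e-9
    k=np.tan(th)/th
    P=np.stack([a*k*d,c*k*d,d],-1); M=T@np.array(p["tool_from_camera"])
    return b,d,P@M[:3,:3].T+M[:3,3],T
def circ(W,c,rad,zlo,zhi):
    m=(np.hypot(W[...,0]-c[0],W[...,1]-c[1])<rad)&(W[...,2]>zlo)&(W[...,2]<zhi)
    q=W[m]; pts=q[:,:2].astype(np.float32)
    (x,y),R=cv2.minEnclosingCircle(pts); print("n",len(q),"enc",round(x,1),round(y,1),round(R,1),"med",np.median(q,0).round(1),"mean",q.mean(0).round(1)); return m
E
python3 - <<'E'
from h import *
b,d,W,T=wrist("w1"); print(T.round(3)); np.savez("w1.npz",d=d,W=W)
circ(W,(510,-386),60,88,104); circ(W,(510,-386),60,60,104)
circ(W,(483,-285),40,74,100)
E
```

```text
[[ 9.11000e-01  4.13000e-01 -1.00000e-03  5.09740e+02]
 [ 4.13000e-01 -9.11000e-01  1.00000e-03 -3.86969e+02]
 [-1.00000e-03 -1.00000e-03 -1.00000e+00  2.30638e+02]
 [ 0.00000e+00  0.00000e+00  0.00000e+00  1.00000e+00]]
n 2396 enc 514.8 -387.4 26.3 med [ 516.1 -386.8   96.4] mean [ 515.9 -386.9   96.2]
n 2588 enc 515.1 -387.0 26.8 med [ 517.5 -386.    96.3] mean [ 517.3 -386.2   94.6]
n 658 enc 483.8 -286.5 15.1 med [ 485.3 -287.    81.4] mean [ 485.  -286.9   81. ]
```

View pics/w1.png

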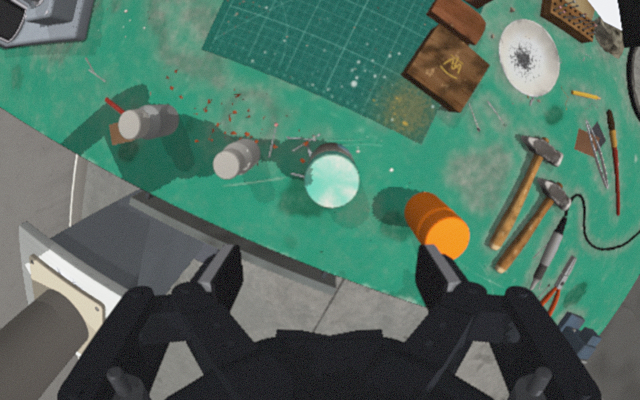

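The wrist view shows the jar's cap at (331,180), with centre at world (515,-387), and both narrow bottles clear of the fingers. I'll descend and grip.

{"op": "jog_arm", "data": {
  "rows": [
    [[5,2,35],[0,0,0]],
    [[5,2,70],[0,0,0]],
    [[5,2,100],[0,0,0]],
    [[5,2,120],[0,0,0]],
    [[5,2,140],[0,0,0]],
    [[5,2,158],[0,0,0]],
    [[5,2,174],[0,0,0]],
    [[5,2,185],[0,0,0]],
    [[5,2,188],[0,0,0]],
    [[5,2,188],[0,0,0]]
  ]
}}

```text
time: 2.15
tool_pos: [515.0, -387.1, 43.1]
tcp_rot: [-180.0, 0.0, 24.3]
ft_force: [0.0, 0.1, -0.3]
finger_gap: 84.8
grip_force: 0.0
```

{"op": "jog_arm", "data": {
  "rows": [
    [[0,0,0],[0,0,0]],
    [[0,0,0],[0,0,0]],
    [[0,0,0],[0,0,0]],
    [[0,0,0],[0,0,0]],
    [[0,0,0],[0,0,0]],
    [[0,0,0],[0,0,0]],
    [[0,0,0],[0,0,0]],
    [[0,0,0],[0,0,0]]
  ],
  "grip": 45,
  "force": 30
}}

```text
time: 2.95
tool_pos: [516.0, -387.5, 44.7]
tcp_rot: [179.9, -0.0, 24.3]
ft_force: [-1.0, -0.1, 6.3]
finger_gap: 51.4
grip_force: 31.4
```

{"op": "jog_arm", "data": {
  "rows": [
    [[0,0,-5],[0,0,0]],
    [[0,0,-15],[0,0,0]],
    [[0,0,-35],[0,0,0]],
    [[0,0,-60],[0,0,0]],
    [[0,0,-85],[0,0,0]],
    [[0,0,-110],[0,0,0]],
    [[0,0,-135],[0,0,0]],
    [[0,0,-150],[0,0,0]],
    [[0,0,-150],[0,0,0]],
    [[0,0,-150],[0,0,0]]
  ]
}}

```text
time: 3.95
tool_pos: [515.2, -386.9, 192.8]
tcp_rot: [-180.0, 0.0, 24.3]
ft_force: [-0.3, 0.3, -1.8]
finger_gap: 51.3
grip_force: 31.5
```

```bash
python3 - <<'E'
from h import *
b,d,W,T=wrist("w2"); print(T.round(3))
circ(W,(558,233),75,40,52); circ(W,(592,78),35,108,122)
print(r.sense()["ft_force"],r.sense()["finger_gap"])
V=(W-T[:3,3])@T[:3,:3]
m=(abs(V[...,1])<35)&(abs(V[...,0])<35)&(V[...,2]>-60)&(V[...,2]<70); q=V[m]; print(len(q),q.min(0),q.max(0))
E
```

```text
[[ 9.11000e-01  4.12000e-01 -0.00000e+00  5.15197e+02]
 [ 4.12000e-01 -9.11000e-01  0.00000e+00 -3.86918e+02]
 [-0.00000e+00 -0.00000e+00 -1.00000e+00  1.92775e+02]
 [ 0.00000e+00  0.00000e+00  0.00000e+00  1.00000e+00]]
n 4 enc 559.5 181.4 5.5 med [559.5 181.8  50.7] mean [559.8 181.6  50.8]
n 0 enc 0.0 0.0 0.0 med [nan nan nan] mean [nan nan nan]
[-0.29220686 -0.23508541 -2.09321814] 51.45076745136111
18056 [-10.00918298 -34.99534096 -59.99873415] [25.74481584 34.97026613 42.60348464]
  return _methods._mean(a, axis=axis, dtype=dtype,
  ret = um.true_divide(
h.py:19: RuntimeWarning: Mean of empty slice.
  (x,y),R=cv2.minEnclosingCircle(pts); print("n",len(q),"enc",round(x,1),round(y,1),round(R,1),"med",np.median(q,0).round(1),"mean",q.mean(0).round(1)); return m
```

View pics/w2.png

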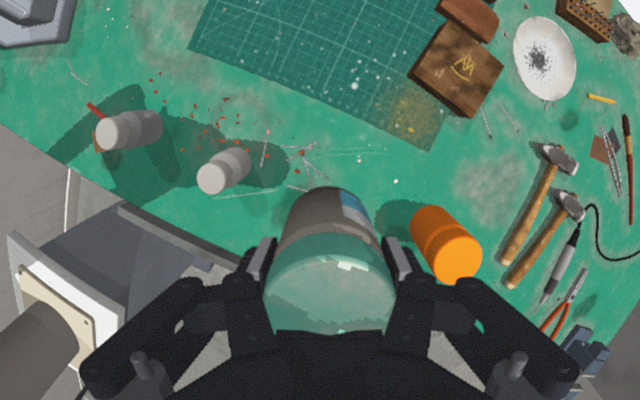

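The jar is held upright, cap at (330,295), with its bottom about 150 mm up. I'll carry it toward the plate and look partway.

{"op": "jog_arm", "data": {
  "rows": [
    [[8,-16,0],[0,0,0]],
    [[24,-48,0],[0,0,0]],
    [[44,-88,0],[0,0,0]],
    [[64,-128,0],[0,0,0]],
    [[85,-170,0],[0,0,0]],
    [[105,-210,0],[0,0,0]],
    [[125,-250,0],[0,0,0]],
    [[145,-290,0],[0,0,0]],
    [[162,-324,0],[0,0,0]],
    [[173,-346,0],[0,0,0]]
  ]
}}

```text
time: 5.0
tool_pos: [529.0, 2.4, 191.2]
tcp_rot: [-179.9, 0.1, 24.4]
ft_force: [0.3, -0.2, -1.5]
finger_gap: 51.1
grip_force: 31.7
```

{"op": "jog_arm", "data": {
  "rows": [
    [[0,0,0],[0,0,0]],
    [[0,0,0],[0,0,0]],
    [[0,0,0],[0,0,0]]
  ]
}}

```text
time: 5.3
tool_pos: [529.8, -1.2, 192.3]
tcp_rot: [-180.0, 0.1, 24.3]
ft_force: [-1.0, -0.2, -1.8]
finger_gap: 51.7
grip_force: 31.7
```

```bash
python3 - <<'E'
from h import *
b,d,W,T=wrist("w3"); print(T.round(3)); np.savez("w3.npz",W=W,b=b)
m=circ(W,(558,233),75,42,50); k=m&(b.max(2)<70); circ(np.where(k[...,None],W,0),(558,233),75,42,50)
m=circ(W,(592,78),60,109,122);circ(W,(592,78),60,98,108); circ(W,(592,78),60,78,92)
E
```

```text
[[ 9.11000e-01  4.12000e-01 -2.00000e-03  5.29809e+02]
 [ 4.12000e-01 -9.11000e-01 -0.00000e+00 -1.24300e+00]
 [-2.00000e-03 -0.00000e+00 -1.00000e+00  1.92251e+02]
 [ 0.00000e+00  0.00000e+00  0.00000e+00  1.00000e+00]]
n 6151 enc 559.5 228.7 54.8 med [560.6 223.7  45.1] mean [560.3 224.8  45.1]
n 5719 enc 558.7 228.8 52.5 med [560.1 224.7  45.2] mean [559.9 225.7  45.2]
n 1663 enc 594.1 78.3 17.2 med [594.3  77.6 115.1] mean [594.3  77.6 115.1]
n 350 enc 593.8 78.2 33.7 med [594.2 104.  104.7] mean [594.   79.8 104.2]
n 4952 enc 594.1 78.0 47.0 med [594.1  70.1  85. ] mean [594.5  74.6  84.9]
```

View pics/w3.png

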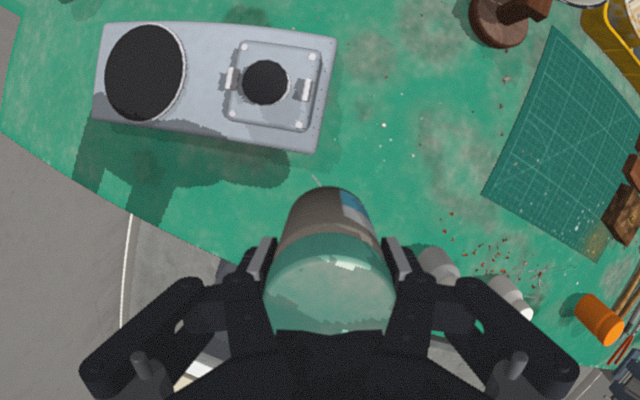

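Plate centre is at (559,229), pixel (145,72), and the plunger at (594,78), pixel (265,82). Table yaw is about 13°. I'll move over the plate and then down.

{"op": "jog_arm", "data": {
  "rows": [
    [[10,-16,0],[0,0,0]],
    [[28,-45,0],[0,0,0]],
    [[48,-78,0],[0,0,0]],
    [[68,-110,0],[0,0,0]],
    [[88,-143,0],[0,0,0]],
    [[105,-171,0],[0,0,0]],
    [[117,-190,0],[0,0,0]],
    [[122,-198,0],[0,0,0]],
    [[122,-198,0],[0,0,0]],
    [[122,-198,0],[0,0,0]]
  ]
}}

```text
time: 6.35
tool_pos: [560.1, 228.8, 193.0]
tcp_rot: [180.0, 0.0, 24.3]
ft_force: [-0.1, -1.1, -1.6]
finger_gap: 51.3
grip_force: 31.8
```

{"op": "jog_arm", "data": {
  "rows": [
    [[0,0,10],[0,0,0]],
    [[0,0,30],[0,0,0]],
    [[0,0,50],[0,0,0]],
    [[0,0,65],[0,0,0]],
    [[0,0,78],[0,0,0]],
    [[0,0,88],[0,0,0]],
    [[0,0,94],[0,0,0]],
    [[0,0,98],[0,0,0]],
    [[0,0,98],[0,0,0]],
    [[0,0,98],[0,0,0]]
  ]
}}

```text
time: 7.35
tool_pos: [560.3, 230.4, 96.0]
tcp_rot: [180.0, -0.1, 24.3]
ft_force: [0.3, -0.3, -2.5]
finger_gap: 51.8
grip_force: 31.8
```

{"op": "jog_arm", "data": {
  "rows": [
    [[0,0,1],[0,0,0]],
    [[0,0,2],[0,0,0]],
    [[0,0,3],[0,0,0]],
    [[0,0,4],[0,0,0]],
    [[0,0,4],[0,0,0]],
    [[0,0,4],[0,0,0]]
  ]
}}

```text
time: 7.95
tool_pos: [559.9, 230.2, 91.2]
tcp_rot: [-180.0, 0.0, 24.3]
ft_force: [-0.0, 0.5, -1.2]
finger_gap: 51.5
grip_force: 31.8
```

{"op": "jog_arm", "data": {
  "rows": [
    [[0,0,0.5],[0,0,0]],
    [[0,0,1],[0,0,0]],
    [[0,0,1],[0,0,0]],
    [[0,0,1],[0,0,0]]
  ]
}}

```text
time: 8.35
tool_pos: [559.9, 230.2, 90.3]
tcp_rot: [180.0, 0.0, 24.3]
ft_force: [-0.3, 0.9, -1.7]
finger_gap: 51.5
grip_force: 31.8
```

{"op": "jog_arm", "data": {
  "rows": [
    [[0,0,0.5],[0,0,0]],
    [[0,0,1],[0,0,0]],
    [[0,0,1],[0,0,0]],
    [[0,0,1],[0,0,0]]
  ]
}}

```text
time: 8.75
tool_pos: [560.1, 230.3, 89.7]
tcp_rot: [180.0, -0.0, 24.3]
ft_force: [-1.1, -0.4, 3.7]
finger_gap: 51.3
grip_force: 32.0
```

{"op": "jog_arm", "data": {
  "rows": [
    [[0,0,0.5],[0,0,0]],
    [[0,0,0.5],[0,0,0]],
    [[0,0,0.5],[0,0,0]]
  ]
}}

```text
time: 9.05
tool_pos: [560.2, 230.4, 89.7]
tcp_rot: [180.0, -0.0, 24.3]
ft_force: [-2.4, -0.2, 7.0]
finger_gap: 51.5
grip_force: 32.2
```

Contact is made, so I'll release.

{"op": "jog_arm", "data": {
  "rows": [
    [[0,0,0],[0,0,0]],
    [[0,0,0],[0,0,0]],
    [[0,0,0],[0,0,0]],
    [[0,0,0],[0,0,0]],
    [[0,0,0],[0,0,0]],
    [[0,0,0],[0,0,0]],
    [[0,0,0],[0,0,0]],
    [[0,0,0],[0,0,0]]
  ],
  "grip": 85
}}

```text
time: 9.85
tool_pos: [559.9, 230.2, 88.8]
tcp_rot: [180.0, -0.0, 24.3]
ft_force: [0.1, 0.3, -0.5]
finger_gap: 84.7
grip_force: 0.0
```

{"op": "jog_arm", "data": {
  "rows": [
    [[0,0,-5],[0,0,0]],
    [[0,0,-15],[0,0,0]],
    [[0,0,-35],[0,0,0]],
    [[0,0,-60],[0,0,0]],
    [[0,0,-85],[0,0,0]],
    [[0,0,-105],[0,0,0]],
    [[0,0,-120],[0,0,0]],
    [[0,0,-125],[0,0,0]],
    [[0,0,-125],[0,0,0]],
    [[0,0,-125],[0,0,0]]
  ]
}}

```text
time: 10.85
tool_pos: [559.4, 230.0, 212.6]
tcp_rot: [-180.0, 0.1, 24.3]
ft_force: [-0.1, -0.4, -0.7]
finger_gap: 85.0
grip_force: 0.0
```

```bash
python3 - <<'E'
from h import *
b,d,W,T=wrist("w4"); print(T.round(3))
circ(W,(559,229),60,135,148); circ(W,(594,78),30,109,122)
b,d=r.snapshot("scene"); cv2.imwrite("pics/s4.png",cv2.resize(b[130:250,200:400],None,fx=3,fy=3)); circ(cloud(d,r.camera_params("scene")),(559,229),60,130,150)
E
```

```text
[[ 9.11000e-01  4.12000e-01 -2.00000e-03  5.59382e+02]
 [ 4.12000e-01 -9.11000e-01 -0.00000e+00  2.30038e+02]
 [-2.00000e-03 -0.00000e+00 -1.00000e+00  2.12644e+02]
 [ 0.00000e+00  0.00000e+00  0.00000e+00  1.00000e+00]]
n 3688 enc 559.2 230.7 26.2 med [560.8 231.4 141.3] mean [560.6 231.3 141.2]
n 854 enc 594.2 79.1 17.2 med [594.7  81.7 115. ] mean [594.7  81.1 114.7]
n 81 enc 557.2 225.6 30.2 med [548.9 224.6 141.2] mean [551.5 223.9 139.8]
```

View pics/w4.png

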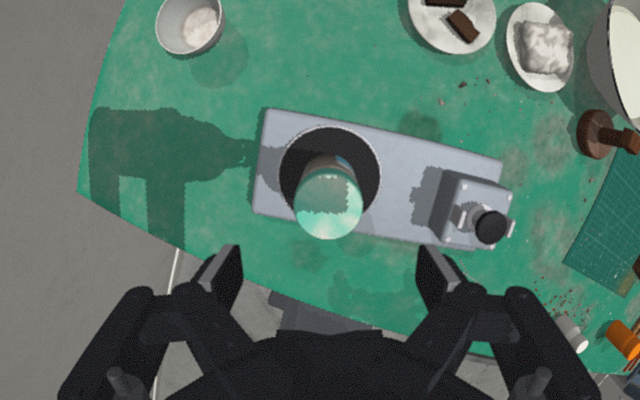

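The jar stands upright on the plate at (559,231), pixel (329,205), let go. The plunger is still up at (594,78.5). I'll shut the fingers and move over it.

{"op": "jog_arm", "data": {
  "rows": [
    [[-3,15,0],[0,0,0]],
    [[-9,45,0],[0,0,0]],
    [[-16,78,0],[0,0,0]],
    [[-22,108,0],[0,0,0]],
    [[-27,135,0],[0,0,0]],
    [[-30,148,0],[0,0,0]],
    [[-31,152,0],[0,0,0]],
    [[-31,152,0],[0,0,0]],
    [[-31,152,0],[0,0,0]],
    [[-31,152,0],[0,0,0]]
  ],
  "grip": 0
}}

```text
time: 11.95
tool_pos: [594.1, 80.1, 213.7]
tcp_rot: [-180.0, 0.0, 24.4]
ft_force: [0.3, 0.9, -0.2]
finger_gap: -0.2
grip_force: 0.0
```

{"op": "jog_arm", "data": {
  "rows": [
    [[0,0,10],[0,0,0]],
    [[0,0,25],[0,0,0]],
    [[0,0,40],[0,0,0]],
    [[0,0,55],[0,0,0]],
    [[0,0,68],[0,0,0]],
    [[0,0,78],[0,0,0]],
    [[0,0,84],[0,0,0]],
    [[0,0,87],[0,0,0]],
    [[0,0,87],[0,0,0]],
    [[0,0,87],[0,0,0]]
  ]
}}

```text
time: 12.95
tool_pos: [594.8, 78.9, 127.5]
tcp_rot: [180.0, -0.1, 24.3]
ft_force: [0.4, 0.4, 0.5]
finger_gap: 0.2
grip_force: 0.0
```

{"op": "jog_arm", "data": {
  "rows": [
    [[0,0,2],[0,0,0]],
    [[0,0,4],[0,0,0]],
    [[0,0,6],[0,0,0]],
    [[0,0,8],[0,0,0]],
    [[0,0,10],[0,0,0]],
    [[0,0,12],[0,0,0]],
    [[0,0,13],[0,0,0]],
    [[0,0,14],[0,0,0]],
    [[0,0,14],[0,0,0]],
    [[0,0,14],[0,0,0]]
  ]
}}

```text
time: 13.95
tool_pos: [594.3, 79.0, 112.9]
tcp_rot: [180.0, -0.0, 24.3]
ft_force: [-0.2, -0.3, 2.5]
finger_gap: -0.0
grip_force: 1.2
```

{"op": "jog_arm", "data": {
  "rows": [
    [[0,0,1],[0,0,0]],
    [[0,0,2],[0,0,0]],
    [[0,0,3],[0,0,0]],
    [[0,0,4],[0,0,0]],
    [[0,0,4],[0,0,0]],
    [[0,0,4],[0,0,0]]
  ]
}}

```text
time: 14.55
tool_pos: [594.4, 79.0, 108.9]
tcp_rot: [180.0, -0.0, 24.3]
ft_force: [-1.7, -0.3, 4.4]
finger_gap: -0.1
grip_force: 2.0
```

{"op": "jog_arm", "data": {
  "rows": [
    [[0,0,1],[0,0,0]],
    [[0,0,2],[0,0,0]],
    [[0,0,3],[0,0,0]],
    [[0,0,4],[0,0,0]],
    [[0,0,4],[0,0,0]],
    [[0,0,4],[0,0,0]],
    [[0,0,4],[0,0,0]],
    [[0,0,4],[0,0,0]]
  ]
}}

```text
time: 15.35
tool_pos: [594.4, 79.0, 104.9]
tcp_rot: [180.0, -0.0, 24.3]
ft_force: [-1.9, 0.2, 5.7]
finger_gap: 0.2
grip_force: 2.8
```

```bash
python3 - <<'E'
from h import *
b,d=r.snapshot("scene"); cv2.imwrite("pics/s5.png",cv2.resize(b[110:260,200:400],None,fx=4,fy=4)[:600]); W=cloud(d,r.camera_params("scene"))
m=circ(W,(559,229),60,130,150)
for i in range(6):
    s=r.sense(); print(s["time"],s["tool_pos"].round(1),s["ft_force"].round(1)); r.snapshot("wrist")
E
```

```text
n 81 enc 553.0 231.3 32.6 med [550.5 224.  140.4] mean [551.  224.4 139.8]
15.4 [594.4  79.  104.9] [-2.4  0.3  5.4]
15.45 [594.4  79.  104.9] [-2.1 -0.4  6.6]
15.5 [594.4  79.  104.9] [-2.4 -0.2  4.9]
15.55 [594.4  79.  104.9] [-2.8 -0.6  5.6]
15.6 [594.4  78.9 104.9] [-2.3  0.1  5.1]
15.65 [594.4  79.  104.9] [-2.4  0.2  5.5]
```

View pics/s5.png

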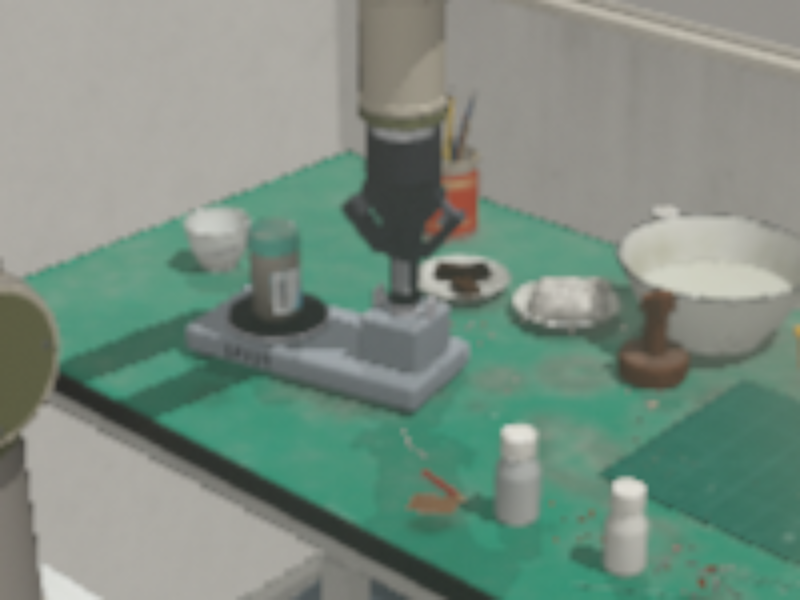

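The jar stands on the plate at (275,270), and the fingers hold the plunger down at (403,290) with about 5.6 N at 104.9 mm, which is half travel. The bottles and cup are undisturbed. Handing in.

```bash
python3 -c "
from bench import r
print(r.hand_in())"
```

```text
the job is handed in; nothing more can be done
None
```

The job is handed in: the grit jar stands let go within about 2 mm of the plate's centre, and the gripper is holding the plunger at half travel (top at 104.9 mm, about 5.6 N), but the hand-in returned no verdict.

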